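# Sort a mixed stack of fish tins onto the stock piles

### The arm

A 7-joint arm with a two-finger parallel gripper is mounted at the origin on the work surface. World frame = base frame: x ahead of the robot, y to its left, z up, the work surface at z = 0. Lengths are in mm, angles in degrees, forces in N, time in s.
With the tool pointing down it reaches from about 400 to 850 mm from the base axis. Payload 10.4 kg.
Tool frame: the origin (TCP) lies midway between the tips of the shut fingers; the grasp point (between the pads) lies 19 mm behind it (arm.grip_point_offset is the distance from the TCP to the grasp point, in mm); z points along the fingers, y is the line along which they close (so a half turn about z gives the same grasp; the last joint's range is limited). The gripper opens to 85 mm and grips with 20 to 120 N. Pads are 22 mm wide; open, the fingers measure 114 mm over their backs; the gripper's body (76 mm by 85 mm) begins 54 mm behind the grasp point. The pads swing forward as they close: fully open they stand 13 mm farther back than shut.
Start: joints at [69.465, 19.034, -3.707, 83.658, 1.238, 77.344, -5.071], TCP at [205.975, -590.106, 231.338] pointing down, gripper open.
Joint ranges: [-148.97, 148.97], [-28.65, 121.19], [-84.17, 76.75], [9.2, 138.47], [-72.65, 252.65], [3.7, 117.97], [-149.18, 149.18]. Speed limits (degrees/s): [127.2, 127.2, 159.86, 159.86, 180, 180, 180].

### API

Orientations are given as [roll, pitch, yaw] about the fixed x, y, z axes, in that order (R = Rz(yaw) Ry(pitch) Rx(roll)).
In Python, from station import arm, solver, observe, read_camera gives the robot as it stands. Calls block until the motion is done:
- arm.move_to(position, orientation): joint-space move of the TCP to a pose.
- arm.movel(position, max_speed=150, rot=None): straight line of the TCP; rot=None keeps the orientation; max_speed is the mean speed in mm/s.
- arm.movej(angles): joint-space move.
- arm.grip(opening): opening from 0.0 (shut) to 1.0 (fully open); the grip force is fixed at half the most; returns when the fingers have stopped.
- arm.sleep(seconds).
- solver.ik(position, orientation): joint angles nearest the present ones, or None.
- observe(): the state.
- read_camera(name): name is "scene" or "side" or "wrist"; returns a dict with "img" (480x640x3 uint8, red, green, blue), "intrinsics" (3x3 intrinsics, pixels), "dist" ([k1, k2, p1, p2, k3] as OpenCV has them; the pictures are not rectified), "world_to_cam" (4x4, takes a point from world to camera coordinates). Camera axes: x right, y down, z forward; pixel columns grow to the right and rows downward; lengths in mm; the calibration is good to about 2 mm. A picture is of the moment at which its call begins. There is no depth.
A pose or a line that the arm cannot do raises arm.IKError and nothing moves.
- arm.finish_job(): hands the job in; it is judged then, once.
The state is a dict: "time_s": time; "qpos": joint angles; "joint_vel": joint speeds; "effort": joint torques, N m; "tcp_pos": TCP position; "eef_rot": TCP orientation; "force": force on the tool from outside, world axes, zero at the start; "moment": the same for the moment, N m; "width": opening from 0.0 (shut) to 1.0 (fully open); "finger_force": force on a finger pad.
Only numpy, scipy, OpenCV 4.12 (cv2) and the standard library are available. Lean on these libraries where they do the work, as an engineer would, in place of code of your own. Each camera call takes 0.05 s, during which the arm holds its last target. There are 200 camera calls.

### The job

The fish tins on the chopping board were stacked up mixed: take that stack apart and put each tin away on the stock pile of its own colour, lying flat the right way up and squarely lined up with the tins under it. Do not let any tin topple, and leave the can opener and the tomato tin where they are.

Things in the scene. Friction and masses are not known exactly. Their poses are not given: they have to be found in the camera images.
- tin_red: loose oblong fish tin, red print, cream fish panel, ring pull: 112 x 56 x 22 mm, about 160 g. Origin: centre of underside; x along the 112 mm, y across, z up. Starts in the upper layer of the stack on a 15 mm thick board: it and another tin, 90 mm between centres (34 mm gap), lie crosswise over the two lower tins.
- tin_yellow: loose oblong fish tin, yellow print, cream fish panel, ring pull: 112 x 56 x 22 mm, about 160 g. Origin: centre of underside; x along the 112 mm, y across, z up. Starts in the upper layer of the stack on a 15 mm thick board: it and another tin, 90 mm between centres (34 mm gap), lie crosswise over the two lower tins.
- tin_green: loose oblong fish tin, green print, cream fish panel, ring pull: 112 x 56 x 22 mm, about 160 g. Origin: centre of underside; x along the 112 mm, y across, z up. Starts in the lower layer of the stack on a 15 mm thick board: it and another tin, parallel, 90 mm between centres (34 mm gap), under two tins that lie crosswise over both.
- tin_blue: loose oblong fish tin, blue print, cream fish panel, ring pull: 112 x 56 x 22 mm, about 160 g. Origin: centre of underside; x along the 112 mm, y across, z up. Starts in the lower layer of the stack on a 15 mm thick board: it and another tin, parallel, 90 mm between centres (34 mm gap), under two tins that lie crosswise over both.
- pile_red: the stock pile of red tins: two red fish tins of the same size, one squarely over the other in a snug brown cardboard tray (122 x 66 mm, walls 20 mm high). Stands firm. Origin: centre of the tray's underside; x along the tins' length, y across, z up; the top face of the upper tin is 47 mm above the origin. The piles change places from start to start.
- pile_yellow: the stock pile of yellow tins: two yellow fish tins of the same size, one squarely over the other in a snug brown cardboard tray (122 x 66 mm, walls 20 mm high). Stands firm. Origin: centre of the tray's underside; x along the tins' length, y across, z up; the top face of the upper tin is 47 mm above the origin. The piles change places from start to start.
- pile_green: the stock pile of green tins: two green fish tins of the same size, one squarely over the other in a snug brown cardboard tray (122 x 66 mm, walls 20 mm high). Stands firm. Origin: centre of the tray's underside; x along the tins' length, y across, z up; the top face of the upper tin is 47 mm above the origin. The piles change places from start to start.
- pile_blue: the stock pile of blue tins: two blue fish tins of the same size, one squarely over the other in a snug brown cardboard tray (122 x 66 mm, walls 20 mm high). Stands firm. Origin: centre of the tray's underside; x along the tins' length, y across, z up; the top face of the upper tin is 47 mm above the origin. The piles change places from start to start.
- opener: bystander: white hand can opener lying flat, about 170 mm long, up to 85 mm wide over its spread handles, 21 mm high. Origin: on the table near its middle; x from its head with the steel wheels to its handles, z up.
- tomato_tin: bystander: unopened round tomato tin, white label with red band, 75 mm diameter, 112 mm high, standing. Origin: centre of its underside, z up.

How it is judged:
By the outcome, as a careful person would: the job done as asked, in the order asked, and still so for the second after the job is handed in, with the robot touching nothing.
It also fails if it takes over 128 s, if anything falls off the work surface, if the arm or the gripper's body presses on something with over 40 N, if the wrist force passes 120 N, or if a joint passes its speed limit or range.

## Working session

There is one attempt and no reset: what is moved stays moved. The work goes in short steps, each a Python script; the robot and the scene stay as the last script left them, time stands still between calls to the robot, and variables do not carry over. Pictures are saved under pics/ and viewed, at most 14 in all, crops included, and the job is handed in when it is done.

```bash
ls; mkdir -p pics; python3 - <<'E'
from station import arm, solver, observe, read_camera
import cv2
for n in ("scene","side"):
    c=read_camera(n); cv2.imwrite(f"pics/{n}0.png",c["img"][:,:,::-1]); print(c["intrinsics"],c["dist"],c["world_to_cam"])
print(observe()["time_s"],arm.grip_point_offset)
E
```

```text
pics
[[606.97468413   0.         301.10962178]
 [  0.         606.97468413 236.09582755]
 [  0.           0.           1.        ]] [-0.1666553  0.         0.         0.         0.       ] [[-6.42743753e-01  7.66040196e-01  7.93007321e-03  4.02047364e+02]
 [ 6.01190492e-01  5.10788880e-01 -6.14544313e-01 -3.39042468e+02]
 [-4.74816239e-01 -3.90227033e-01 -7.88842444e-01  1.37793731e+03]
 [ 0.00000000e+00  0.00000000e+00  0.00000000e+00  1.00000000e+00]]
[[444.17921392   0.         311.96554777]
 [  0.         444.17921392 238.01032785]
 [  0.           0.           1.        ]] [-0.06579144  0.          0.          0.          0.        ] [[-9.94631257e-01 -1.02211527e-01  1.61699313e-02  6.13695511e+02]
 [-8.74945699e-02  7.47192752e-01 -6.58822959e-01  9.68473110e+01]
 [ 5.52572451e-02 -6.56700689e-01 -7.52124220e-01  8.83187284e+02]
 [ 0.00000000e+00  0.00000000e+00  0.00000000e+00  1.00000000e+00]]
0.1 18.700000000000003
```

View pics/scene0.png

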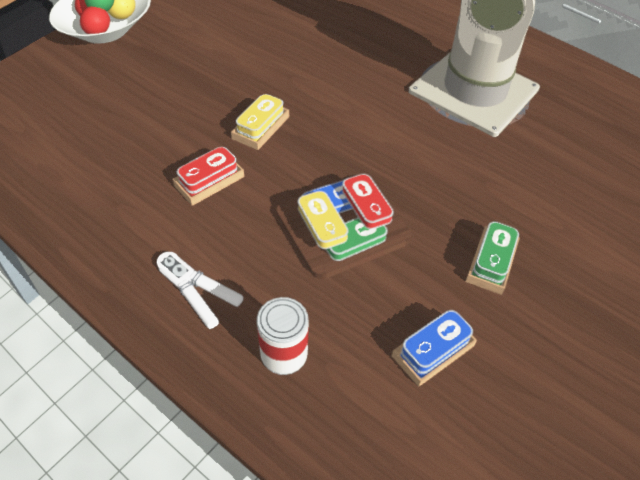

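View pics/side0.png

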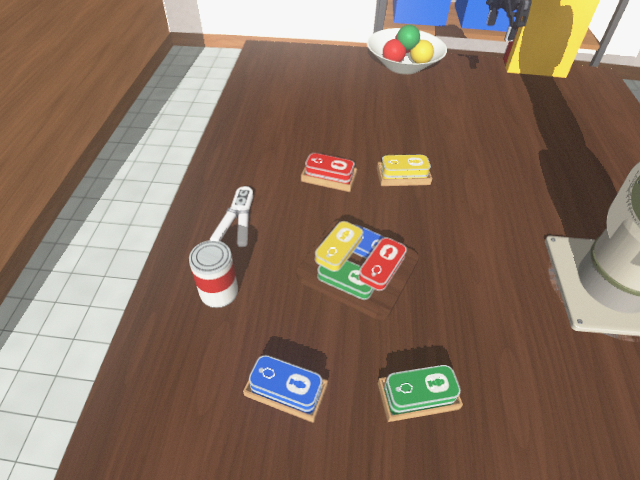

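```bash
cat > h.py <<'E'
from station import arm, solver, observe, read_camera
import numpy as np, cv2
def ray(c,uv,z):
    p=cv2.undistortPoints(np.array([[uv]],float),c["intrinsics"],np.array(c["dist"]))[0,0]
    R,t=c["world_to_cam"][:3,:3],c["world_to_cam"][:3,3]
    d=R.T@np.r_[p,1]; o=-R.T@t
    return o+d*(z-o[2])/d[2]
def rectify(c,ctr,z,half=110,s=2):
    """top-down picture of plane z: col = (x-ctr x+half)*s, row = (half-(y-ctr y))*s"""
    n=2*half*s; jj,ii=np.meshgrid(np.arange(n),np.arange(n))
    P=np.stack([ctr[0]-half+jj/s,ctr[1]+half-ii/s,np.full(jj.shape,float(z))],-1).reshape(-1,3)
    R,t=c["world_to_cam"][:3,:3],c["world_to_cam"][:3,3]
    uv,_=cv2.projectPoints(P,cv2.Rodrigues(R)[0],t,c["intrinsics"],np.array(c["dist"]))
    uv=uv.reshape(n,n,2).astype(np.float32)
    return cv2.remap(c["img"],uv[...,0],uv[...,1],cv2.INTER_LINEAR)[:,:,::-1].copy()
E
python3 - <<'E'
from h import *
sc,sd=read_camera("scene"),read_camera("side")
for n,a,b,z in [("Y",(322,219),(340,245),59),("R",(367,201),(383,263),59),("pY",(262,115),(406,166),47),("pR",(208,168),(330,166),47),("pG",(498,250),(423,388),47),("pB",(438,340),(287,382),47),("opener",(200,290),(240,215),10),("tomato",(283,312),(211,256),112)]:
    print(n,ray(sc,a,z).round(),ray(sd,b,z).round())
c=read_camera("wrist"); print(c["intrinsics"],c["dist"],c["world_to_cam"])
o=observe(); print(o["tcp_pos"],o["eef_rot"]); W=np.linalg.inv(c["world_to_cam"]); print(W[:3,3])
E
```

```text
Y [573.   3.  59.] [562.   6.  59.]
R [488.  38.  59.] [479.  42.  59.]
pY [ 427. -272.   47.] [ 421. -267.   47.]
pR [ 607. -248.   47.] [ 600. -244.   47.]
pG [420. 273.  47.] [414. 276.  47.]
pB [637. 286.  47.] [628. 288.  47.]
opener [796. -81.  10.] [788. -97.  10.]
tomato [781.  95. 112.] [786. 103. 112.]
[[364.97080541   0.         315.22684819]
 [  0.         364.97080541 239.80380528]
 [  0.           0.           1.        ]] [0.01385114 0.         0.         0.         0.        ] [[ 3.29647843e-01 -9.44102969e-01 -1.37216114e-03 -6.25970276e+02]
 [-9.03034475e-01 -3.15731500e-01  2.91277113e-01 -3.91817783e+01]
 [-2.75428821e-01 -9.47797631e-02 -9.56637738e-01  3.79864315e+02]
 [ 0.00000000e+00  0.00000000e+00  0.00000000e+00  1.00000000e+00]]
[ 205.89881935 -589.95352085  230.96453392] [-1.79966104e+02  3.01934316e-03  1.92405926e+01]
[ 275.59283534 -567.34786841  373.94636157]
```

```bash
cat >> h.py <<'E'
HUE={"R":[(0,8),(172,180)],"Y":[(20,34)],"G":[(45,90)],"B":[(98,125)]}
def wrap(a): return (a+180)%360-180
def fit(c,col,ctr,z,half=110,s=3,near=60,pic=None):
    """x,y,yaw (towards the fish panel), size of the coloured top face of height z nearest ctr"""
    im=rectify(c,ctr,z,half,s); hsv=cv2.cvtColor(im,cv2.COLOR_BGR2HSV)
    m=np.zeros(im.shape[:2],np.uint8)
    for a,b in HUE[col]: m|=cv2.inRange(hsv,(a,110,60),(b,255,255))
    m=cv2.morphologyEx(m,cv2.MORPH_OPEN,np.ones((3,3),np.uint8))
    m0=m; m=cv2.morphologyEx(m,cv2.MORPH_CLOSE,np.ones((13,13),np.uint8))
    cs=[k for k in cv2.findContours(m,cv2.RETR_EXTERNAL,cv2.CHAIN_APPROX_NONE)[0] if cv2.contourArea(k)>900*s*s]
    k=min(cs,key=lambda k:np.hypot(*(np.array(cv2.minAreaRect(k)[0])-half*s)))
    (u,v),(w,h),a=cv2.minAreaRect(k)
    if w<h: w,h,a=h,w,a+90
    ii,jj=np.nonzero((cv2.drawContours(np.zeros_like(m),[k],-1,255,-1)>0)&(m0==0))
    d=np.array([np.cos(np.radians(a)),np.sin(np.radians(a))])
    q=(jj-u)*d[0]+(ii-v)*d[1]; p=(jj-u)*-d[1]+(ii-v)*d[0]
    g=(abs(q)<.42*w)&(abs(p)<.38*h)
    if q[g].mean()<0: a+=180
    if pic:
        cv2.drawContours(im,[np.int32(cv2.boxPoints(((u,v),(w,h),a)))],-1,(255,0,255),1)
        cv2.arrowedLine(im,(int(u),int(v)),(int(u+40*s*np.cos(np.radians(a))),int(v+40*s*np.sin(np.radians(a)))),(255,0,255),1)
    return np.array([ctr[0]-half+u/s,ctr[1]+half-v/s]),wrap(-a),(w/s,h/s),im
ROUGH={"Y":((568,4),59),"R":((484,40),59),"pY":((424,-270),47),"pR":((604,-246),47),"pG":((417,275),47),"pB":((633,287),47)}
E
python3 - <<'E'
from h import *
for cam in("scene","side"):
    c=read_camera(cam); ims=[]
    for k,(p,z) in ROUGH.items():
        x,a,sz,im=fit(c,k[-1],p,z,pic=1); ims.append(cv2.resize(im,(260,260)))
        print(cam,k,x.round(1),round(a,1),np.round(sz,1))
    cv2.imwrite(f"pics/fit_{cam}.png",np.vstack([np.hstack(ims[:3]),np.hstack(ims[3:])]))
for k,(p,z) in ROUGH.items():
    ok=[]
    for yaw in range(-180,180,15):
        ok.append(yaw if solver.ik([p[0],p[1],z],[180,0,yaw]) is not None else None)
    print(k,ok)
E
```

```text
scene Y [564.7  -3.2] -117.0 [105.1  49.7]
scene R [478.2  31.9] -116.7 [107.7  50.9]
scene pY [ 420.3 -285.5] -171.0 [106.7  49.8]
scene pR [ 602.3 -257.8] 168.9 [106.3  52.9]
scene pG [413.6 270. ] -165.0 [104.   47.9]
scene pB [640.3 284.3] 167.7 [122.7  58.5]
side Y [563.8   4.7] -116.7 [122.5  58.4]
side R [480.9  38.6] -113.4 [123.6  54.8]
side pY [ 420.7 -285.4] -171.0 [107.6  54.5]
side pR [ 601.6 -259.2] 168.2 [106.9  58.2]
side pG [415.  274.7] -164.3 [110.9  57.3]
side pB [630.6 290.2] 165.4 [111.9  63.5]
Y [-180, -165, -150, -135, -120, -105, -90, -75, -60, -45, -30, -15, 0, 15, 30, 45, 60, 75, 90, 105, 120, 135, 150, 165]
R [-180, -165, -150, -135, -120, -105, -90, -75, -60, -45, -30, -15, 0, 15, 30, 45, 60, 75, 90, 105, 120, 135, 150, 165]
pY [-180, -165, -150, -135, -120, -105, -90, -75, -60, -45, -30, -15, 0, 15, 30, 45, 60, 75, 90, 105, 120, 135, 150, 165]
pR [-180, -165, -150, -135, -120, -105, -90, -75, -60, -45, -30, -15, 0, 15, 30, 45, 60, 75, 90, 105, 120, 135, 150, 165]
pG [-180, -165, -150, -135, -120, -105, -90, -75, -60, -45, -30, -15, 0, 15, 30, 45, 60, 75, 90, 105, 120, 135, 150, 165]
pB [-180, -165, -150, -135, -120, -105, -90, -75, -60, -45, -30, -15, 0, 15, 30, 45, 60, 75, 90, 105, 120, 135, 150, 165]
```

View pics/fit_scene.png

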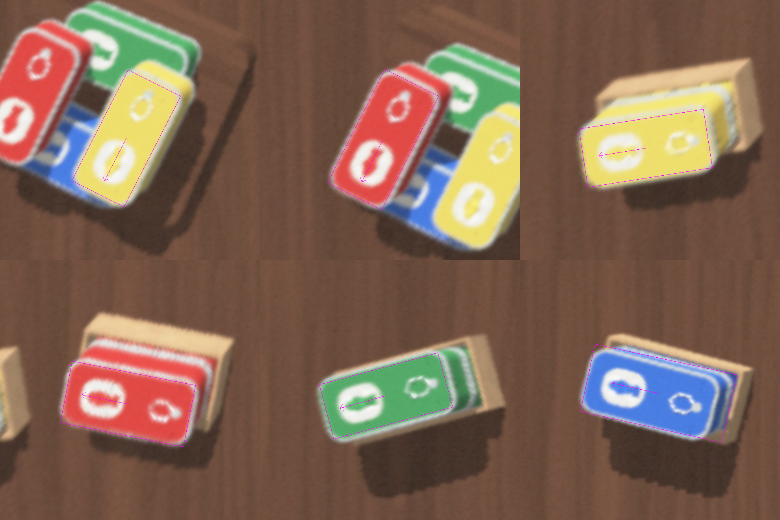

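```bash
cat >> h.py <<'E'
def view(ctr,yaw,tz=165):
    y=np.radians(yaw); 
    arm.move_to([ctr[0]-73*np.cos(y),ctr[1]-73*np.sin(y),tz],[180,0,wrap(yaw)]); arm.sleep(.25)
    return read_camera("wrist")
E
python3 - <<'E'
from h import *
import json
V={"pY":((420,-285),47,9),"pR":((602,-258),47,-11.5),"Y":((564,2),59,63.3),"R":((480,36),59,63.3),"pB":((633,288),47,-13.5),"pG":((415,273),47,15)}
for k,(p,z,y) in V.items():
    for f in (0,180):
        q=solver.ik([p[0],p[1],z],[180,0,wrap(y+f)]); print(k,f,np.round(q[6]),np.round(q[4]))
ims=[];res={}
for k,(p,z,y) in V.items():
    c=view(p,y); x,a,sz,im=fit(c,k[-1],p,z,pic=1); ims.append(cv2.resize(im,(260,260)))
    res[k]=[*x,a]; print(k,x.round(1),round(a,2),np.round(sz,1),round(observe()["time_s"],1),np.round(observe()["tcp_pos"],1))
json.dump(res,open("res.json","w"))
cv2.imwrite("pics/fitw.png",np.vstack([np.hstack(ims[:3]),np.hstack(ims[3:])]))
E
```

```text
pY 0 -57.0 6.0
pY 180 118.0 13.0
pR 0 -89.0 10.0
pR 180 84.0 21.0
Y 0 -46.0 20.0
Y 180 119.0 43.0
R 0 -51.0 19.0
R 180 120.0 31.0
pB 0 -148.0 28.0
pB 180 26.0 39.0
pG 0 -130.0 21.0
pG 180 47.0 25.0
pY [ 421.4 -287.4] -170.87 [106.6  50.7] 1.9 [ 347.8 -296.9  165. ]
pR [ 602.9 -259.3] 168.76 [106.3  50.5] 3.0 [ 529.9 -244.2  165.3]
Y [565.1  -5.4] -116.87 [106.6  50.7] 4.2 [531.2 -63.9 164.9]
R [471.5  33.4] -116.68 [106.3  67. ] 5.0 [447.7 -29.3 164.9]
pB [632.4 281.2] 165.17 [106.2  50.3] 7.3 [562.2 304.6 165.1]
pG [388.9 261. ] 15.42 [54.3 49.8] 8.5 [345.1 254.1 164.9]
```

View pics/fitw.png

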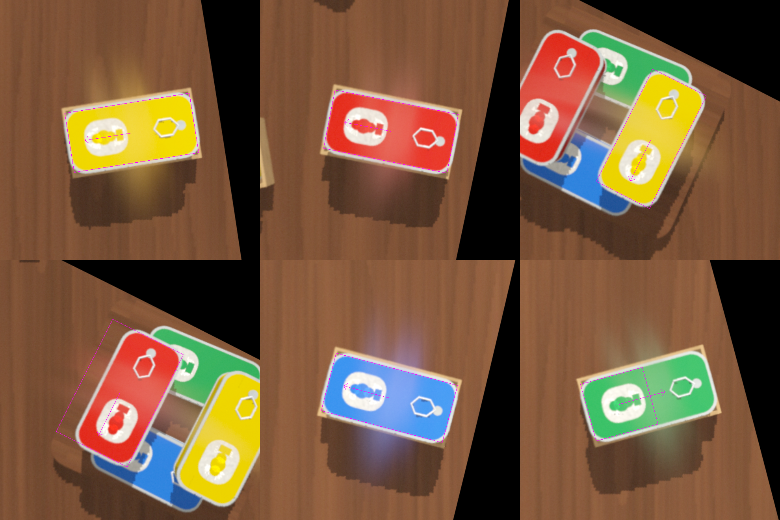

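```bash
sed -i 's/m|=cv2.inRange(hsv,(a,110,60),(b,255,255))/m|=cv2.inRange(hsv,(a,{"R":175,"G":70}.get(col,110),{"R":140}.get(col,80)),(b,255,255))/' h.py
python3 - <<'E'
from h import *
import json
res=json.load(open("res.json"))
V=[("pG",(415,273),47,15),("pG",(415,270),47,-165),("pB",(633,283),47,165),("Y",(565,-5),59,-117),("Y",(565,-5),59,63.3),("R",(480,36),59,63.3)]
for k,p,z,y in V:
    c=view(p,y); x,a,sz,im=fit(c,k[-1],p,z)
    W=np.linalg.inv(c["world_to_cam"]); o=observe(); 
    res[k]=[*x,a]; print(k,y,x.round(1),round(a,2),np.round(sz,1),round(o["time_s"],1),np.round(W[:3,3]-o["tcp_pos"],1))
json.dump(res,open("res.json","w"))
E
```

```text
pG 15 [413.8 267.7] -164.74 [106.3  50.5] 9.0 [ 71.3  17.4 143.1]
pG -165 [413.8 267.7] -164.7 [106.4  50.6] 12.1 [-72.  -21.  143.1]
pB 165 [632.4 281.2] 165.27 [106.1  50.3] 13.3 [-72.2  17.4 143.2]
Y -117 [565.1  -5.3] -116.76 [106.6  50.7] 15.0 [-34.  -67.7 143.1]
Y 63.3 [565.1  -5.4] -116.82 [106.5  50.7] 17.7 [ 33.   64.5 143.1]
R 63.3 [478.8  29.7] 63.43 [105.4  49.5] 18.4 [ 33.2  64.5 143.1]
```

```bash
sed -i 's/"R":175/"R":160/; s/"R":140/"R":120/' h.py; cat >> h.py <<'E'
def pick(x,yaw,zb):
    arm.move_to([*x,zb+75],[180,0,wrap(yaw)]); arm.grip(.84)
    arm.movel([*x,zb+.5],120); arm.grip(0.0); arm.sleep(.15)
    o=observe(); print("gripped",round(o["width"],3),o["finger_force"],np.round(o["tcp_pos"],1),np.round(o["force"],1))
    arm.movel([*x,zb+100],150)
def place(x,yaw,zb):
    arm.move_to([*x,zb+60],[180,0,wrap(yaw)]); arm.sleep(.1)
    arm.movel([*x,zb+12],120); arm.movel([*x,zb+1.2],30); arm.sleep(.2)
    o=observe(); print("placing",round(o["width"],3),np.round(o["tcp_pos"],1),np.round(o["force"],1))
    arm.grip(.84); arm.sleep(.1); arm.movel([*x,zb+80],150)
E
python3 - <<'E'
from h import *
import json
res=json.load(open("res.json"))
x=res["Y"]; pick(x[:2],x[2]+180,37)
t=res["pY"]; place(t[:2],t[2]+180,47)
c=view(t[:2],t[2]+180,185); p,a,sz,im=fit(c,"Y",t[:2],69,pic=1)
print(p.round(1),a,sz,t,observe()["time_s"])
i2=rectify(c,t[:2],47,110,3)
c=view((479,30),63.3); q,b,s2,i3=fit(c,"R",(479,30),59,pic=1); print(q.round(1),b,s2,observe()["time_s"])
cv2.imwrite("pics/y1.png",np.hstack([cv2.resize(k,(390,390)) for k in(im,i3)]))
res["R"]=[*q,b]; json.dump(res,open("res.json","w"))
E
```

```text
gripped 0.64 63.81108999252319 [566.   -5.4  38.8] [-1.4 -1.2  6.2]
placing 0.637 [ 421.8 -287.4   48.8] [-3.3  4.4 11.2]
[ 422.6 -288.8] -170.83765411376953 (106.4097188313802, 50.678375244140625) [421.40712483723956, -287.44053141276044, -170.8698272705078] 26.125
[466.5   4.9] -116.9802303314209 (50.60186258951823, 49.570271809895836) 27.5167
```

View pics/y1.png

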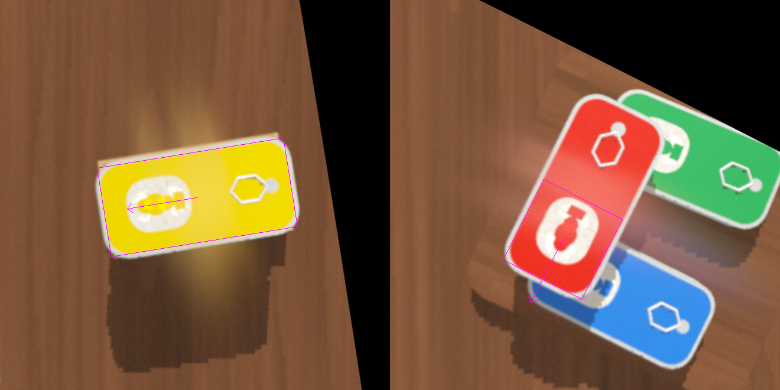

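```bash
sed -i 's/"R":160/"R":110/; s/"R":120/"R":160/' h.py; cat >> h.py <<'E'
B=np.array([.4,1.7])   # world bias of the wrist camera's stated pose (half-turn test)
import json
def ok(sz): assert abs(sz[0]-106.4)<1.2 and abs(sz[1]-50.6)<1.2, sz
E
python3 - <<'E'
from h import *
res=json.load(open("res.json"))
c=read_camera("wrist"); q,b,s,i3=fit(c,"R",(479,30),59,pic=1); print(q.round(1),b,s); ok(s)
b=-116.9 if abs(wrap(b+116.9))>90 else b
pick(q+B,b+180,37)
t=res["pR"]; place(t[:2]+B,t[2]+180,47)
c=view(t[:2],t[2]+180,185); p,a,sz,im=fit(c,"R",t[:2],69,pic=1)
print(p.round(1),a,sz,t,observe()["time_s"])
c=view((525,10),63.3); ims=[im]
for k,g in("G",(548,35)),("B",(500,-15)):
    q,b,s2,i3=fit(c,k,(525,12),37,pic=1); print(k,q.round(1),b,s2,observe()["time_s"]); ims.append(i3)
cv2.imwrite("pics/r1.png",np.hstack([cv2.resize(k,(260,260)) for k in ims]))
E
```

```text
[472.6  32.8] -116.67783737182617 (106.3084004720052, 64.4907735188802)Traceback (most recent call last):
  File "<stdin>", line 3, in <module>
  File "h.py", line 55, in ok
    def ok(sz): assert abs(sz[0]-106.4)<1.2 and abs(sz[1]-50.6)<1.2, sz
                       ^^^^^^^^^^^^^^^^^^^^^^^^^^^^^^^^^^^^^^^^^^^^
AssertionError: (106.3084004720052, 64.4907735188802)
```

```bash
sed -i 's/def fit(c,col,ctr,z,/def fit(c,col,ctr,z,S=None,V=None,/; s/m|=cv2.inRange.*/m|=cv2.inRange(hsv,(a,S or {"R":110,"G":70}.get(col,110),V or {"R":160}.get(col,80)),(b,255,255))/' h.py
python3 - <<'E'
from h import *
c=read_camera("wrist")
for S in(110,130,140,150,160):
  for V in(160,180,200,215,230):
    try:
        q,b,s,_=fit(c,"R",(479,30),59,S=S,V=V)
        if abs(s[1]-50.6)<1.5 and s[0]>104: print(S,V,q.round(1),round(b,1),np.round(s,1))
    except ValueError: pass
E
```

```text
110 180 [478.8  29.6] -116.7 [106.2  50.5]
110 200 [478.8  29.6] -116.7 [106.2  50.5]
110 215 [478.8  29.6] -116.7 [106.2  50.5]
110 230 [478.8  29.6] -116.6 [106.1  50.4]
130 160 [478.6  29.7] -116.7 [105.9  50.6]
130 180 [478.9  29.6] -116.6 [105.8  50.2]
130 200 [478.9  29.6] -116.6 [105.8  50.2]
130 215 [478.9  29.6] -116.6 [105.8  50.2]
130 230 [478.9  29.6] -116.6 [105.8  50.2]
140 160 [478.8  29.7] -116.7 [105.7  50. ]
140 180 [478.8  29.7] -116.7 [105.7  50. ]
140 200 [478.8  29.7] -116.7 [105.7  50. ]
140 215 [478.8  29.7] -116.7 [105.7  50. ]
140 230 [478.8  29.7] -116.7 [105.7  50. ]
150 160 [478.9  29.6] -116.6 [105.7  49.9]
150 180 [478.9  29.6] -116.6 [105.7  49.9]
150 200 [478.9  29.6] -116.6 [105.7  49.9]
150 215 [478.9  29.6] -116.6 [105.7  49.9]
150 230 [478.9  29.6] -116.6 [105.7  49.9]
160 160 [478.8  29.7] 63.3 [105.4  49.7]
160 180 [478.8  29.7] 63.3 [105.4  49.7]
160 200 [478.8  29.7] 63.3 [105.4  49.7]
160 215 [478.8  29.7] 63.3 [105.4  49.7]
160 230 [478.8  29.7] 63.3 [105.4  49.7]
```

```bash
sed -i 's/{"R":160}/{"R":200}/' h.py; 
python3 - <<'E'
from h import *
res=json.load(open("res.json"))
pick(np.array([478.8,29.6])+B,63.3,37)
t=res["pR"]; place(t[:2]+B,t[2]+180,47)
c=view(t[:2],t[2]+180,185); p,a,sz,im=fit(c,"R",t[:2],69,pic=1)
print(p.round(1),a,sz,t,observe()["time_s"])
c=view((525,10),63.3); ims=[im]
for k in "GB":
    q,b,s2,i3=fit(c,k,(525,12),37,pic=1); print(k,q.round(1),b,s2,observe()["time_s"]); ims.append(i3)
cv2.imwrite("pics/r1.png",np.hstack([cv2.resize(k,(260,260)) for k in ims]))
E
```

```text
gripped 0.64 62.612407207489014 [479.9  31.5  38.6] [-2.5 -0.9  8.1]
placing 0.641 [ 603.5 -257.6   48.8] [-1.5  1.2  6. ]
[ 602.5 -259.2] 168.79920101165771 (106.13388061523438, 50.36528015136719) [602.8768717447916, -259.2757263183594, 168.7585210800171] 34.7333
G [544.5  52.4] 157.4615478515625 (106.55523681640625, 50.73150634765625) 35.8333
B [501.4 -31.6] 153.43494987487793 (106.13869222005208, 50.23698933919271) 35.8333
```

View pics/r1.png

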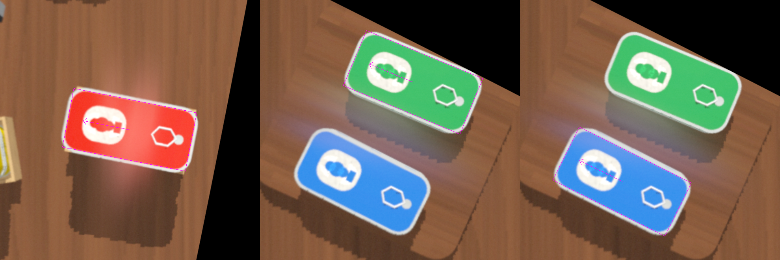

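```bash

python3 - <<'E'
from h import *
res=json.load(open("res.json")); ims=[]
for k,q,b in(("G",(544.5,52.4),157.46),("B",(501.4,-31.6),153.43)):
    if k=="B": 
        c=view(q,b); q,b,s,_=fit(c,"B",q,37); print(q,b,s); ok(s)
    pick(np.array(q)+B,b,15)
    t=res["p"+k]; place(t[:2]+B,t[2],47)
    c=view(t[:2],t[2],185); p,a,sz,im=fit(c,k,t[:2],69,pic=1); ims.append(im)
    print(k,p.round(1),a,sz,t,observe()["time_s"])
# yellow nudge
t=res["pY"]; c=view(t[:2],t[2]+180,185); p,a,s,_=fit(c,"Y",t[:2],69); print("Y",p.round(1),a,s)
pick_x=p+B
arm.move_to([*pick_x,120],[180,0,wrap(a+180)]); arm.movel([*pick_x,48],100); arm.grip(0.); arm.sleep(.15); arm.movel([*pick_x,58],40)
place(t[:2]+B,t[2]+180,47)
c=view(t[:2],t[2]+180,185); p,a,s,im=fit(c,"Y",t[:2],69,pic=1); ims.append(im); print("Y",p.round(1),a,t,observe()["time_s"])
cv2.imwrite("pics/g1.png",np.hstack([cv2.resize(k,(260,260)) for k in ims]))
arm.move_to([350,0,300],[180,0,0]) if solver.ik([350,0,300],[180,0,0]) is not None else None
cv2.imwrite("pics/end.png",read_camera("scene")["img"][:,:,::-1])
E
```

```text
gripped 0.642 64.11560654640198 [545.7  54.2  16.7] [-1.8 -0.4  5.6]
placing 0.641 [414.3 269.7  48.7] [-2.5 -0.6  6.8]
G [413.4 267.9] -164.74488067626953 (106.56253051757812, 50.54777526855469) [413.7889811197917, 267.7425842285156, -164.69915771484375] 43.6083
[501.23333333 -31.76667684] 153.43494987487793 (106.28776041666667, 50.23699442545573)
gripped 0.638 63.48047733306885 [502.4 -30.   16.6] [-2.  -1.4  8.6]
placing 0.634 [633.  283.1  48.7] [-2.5 -1.   5.6]
B [632.1 281.4] 165.24384784698486 (106.16194661458333, 50.2072499593099) [632.431884765625, 281.24090576171875, 165.26967906951904] 52.5167
Y [ 422.7 -288.8] -170.89266967773438 (106.57318115234375, 50.71886698404948)
placing 0.635 [ 422.1 -285.9   49.1] [-3.8  2.8 10.8]
Y [ 421.4 -287.6] -170.8033447265625 [421.40712483723956, -287.44053141276044, -170.8698272705078] 60.9083
```

View pics/g1.png

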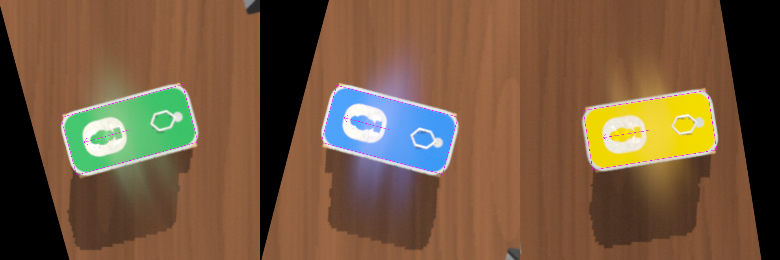

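View pics/end.png

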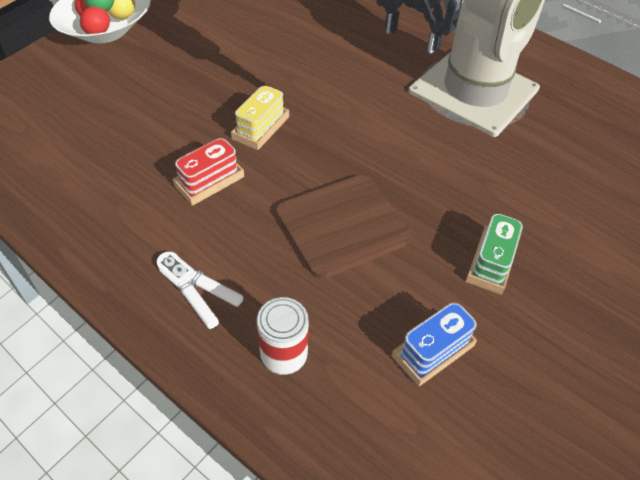

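All four tins lie squarely on their own piles (within about 0.5 mm). The opener (200,290) and tomato tin (283,335) are unmoved, and the arm is clear.

```bash
python3 -c "
from station import arm
print(arm.finish_job())"
```

```text
the job is handed in; nothing more can be done
None
```

The job is handed in: all four tins are flat, right way up and within about 0.5 mm of square on the pile of their own colour, after I re-set yellow to fix a 1.8 mm offset; no tin toppled, and the can opener and tomato tin were not moved.

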